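# Put the square die away, then hold the index plunger out

## Task

Put the square steel die back upright into its own pocket in the wooden die rack (the square pocket, with the square brass label), setting it in fully down rather than dropping it, and let go of it. Then take the indexing table's spring plunger in the fingers behind its black knob, pull it straight back as far as it goes so its pin is clear of the hole in the disc, and keep holding it there: the program finishes while the gripper is still holding the plunger back. Leave the round die in its pocket and the hammer, bowl and cup where they are.

Things in the scene. Friction and masses are not known exactly. Their poses are not given: they have to be found in the camera images.
- die_square: Loose plain steel die: an upright square block 28 x 28 mm, 60 mm tall, about 0.36 kg, with a small rosette on top. It starts standing on the bench, on the robot's side of the rack. Origin: centre of its underside; z up along its height, x and y square to its side faces. It fits its pocket in any of the four quarter turns.
- slot_square: The die's own pocket block: fixed wood, 80 (x) x 68 (y) x 28 mm high, on a 6 mm board. Square pocket 33 x 33 mm (sides along x, y), 18 mm deep, mouth chamfered 3 mm, centred 8 mm towards +x of the origin. A raised square brass label 12 mm wide lies in front of it (-x side, nearest the robot). Origin: centre of the block's underside, z up. The order of the three blocks in the row varies.
- slot_square_floor (a point): Centre of the floor of the square pocket (10 mm above the block's underside, 18 mm below the mouth). A die fully home has its origin here and its top 42 mm above the block.
- slot_oblong: Neighbouring wooden block of the same outer size with an empty oblong pocket 27 (x) x 45 (y) mm, 18 mm deep, and an oblong brass label; not used in this job. Origin: centre of its underside. The three blocks stand in one row along their y, 70 mm apart centre to centre.
- slot_round: Neighbouring wooden block of the same outer size with a round pocket 37 mm across and a round brass label; the round die stands in it. Origin: centre of its underside.
- die_round: Round steel die, 32 mm across, 60 mm tall, standing in the round pocket (top 42 mm above the block); leave it. Origin: centre of its underside.
- index_table: Fixed engraver's indexing table: grey foot, dark steel disc 156 mm across with rim holes, 140 mm brass dish on top (its nut is 74 mm high). Origin: on the disc's axis at bench level. Local +x points level from the axis out along the plunger: the pull direction. A grey bracket 26 mm wide, 66 mm high, 88 to 108 mm out, carries the plunger; around the stem and knob it is free. The disc does not turn.
- plunger_grip (a point): Grip point on the plunger: middle of its level steel stem, 14 mm thick, bare for 31 mm from the bracket to the black end knob (30 mm across, 9 mm thick), along the table's +x. 128 mm from the disc's axis when seated (knob's inner face 11 mm further out), 50 mm above the bench. Pinched from above on its two sides; the fingers then catch behind the knob. Moves with the plunger; axes as the table's.
- plunger (a joint): How far the plunger is pulled out, in m: 0 with the pin seated in the disc, 0.016 at the hard stop (fully back). A spring pulls it back: about 4 N at 0 and 10 N fully back; the pin clears the disc at 10 mm; it snaps home when let go.
- hammer: Bystander: hammer, 240 mm long, lying beyond the work; leave it. Its origin lies at bench level under it.
- bowl: Bystander: small brass bowl, 100 mm across, 35 mm high, standing to the robot's right near its base; leave it. Origin: centre of its underside.
- cup: Bystander: copper cup, 66 mm across, 75 mm high, standing to the robot's left near its base; leave it. Origin: centre of its underside.
There are look-alikes about, which are no part of the job. Of the things that look like the index_table, the largest one is meant.

How it is judged:
By the outcome, as a careful person would: the job done as asked, in the order asked, and still so for the second after the job is handed in, while the arm keeps its last pose, push and grip.
It also fails if it takes over 64 s, if anything falls off the work surface, if the arm or the gripper's body presses on something with over 40 N, if the wrist force passes 120 N, or if a joint passes its speed limit or range.

## Robot

A 6-joint arm with a two-finger parallel gripper is mounted at the origin on the work surface. World frame = base frame: x ahead of the robot, y to its left, z up, the work surface at z = 0. Lengths are in mm, angles in rad, forces in N, time in s.
With the tool pointing down it reaches from about 325 to 900 mm from the base axis. Payload 3.5 kg.
Tool frame: the origin (TCP) lies on the mounting face of the last link; the fingertips stand 173 mm ahead of it and the grasp point (between the pads) lies 155 mm ahead of it; z points along the fingers, y is the line along which they close (so a half turn about z gives the same grasp; the last joint's range is limited). The gripper opens to 85 mm and grips with 20 to 120 N. Pads are 22 mm wide; open, the fingers measure 114 mm over their backs; the gripper's body (76 mm by 85 mm) begins 54 mm behind the grasp point. The pads swing forward as they close: fully open they stand 13 mm farther back than shut.
Start: joints at [1.042, 0.276, -0.026, 1.268, 0, 1.467], TCP at [258.162, 569.188, 404.713] pointing down, gripper open.
Joint ranges: [-3.12, 3.12], [-0.85, 1.88], [-1.08, 1.24], [-1.95, 2.15], [-1.57, 1.53], [-3.14, 3.14]. Speed limits (rad/s): [2.57, 2.57, 3.14, 3.14, 3.14, 3.14].

## Interface

Orientations are given as a 3x3 rotation matrix whose columns are the frame's x, y, z axes.
In Python, from station import arm gives the robot as it stands. The module is installed in compiled form; this text tells all that it offers.
- The arm moves only by the tool step_arm, never from a script. Its argument "targets" is a list of rows, each an object with "jaw": the opening, from -1 (shut) to 1 (fully open); "translation": the shift along the tool's x, y, z in units of 25 mm (1.0 is 25 mm), a list of three; "twist": the turn about the tool's z in rad. A call has 1 to 5 rows; each row is the pose to reach, as a shift and turn from the pose commanded when the call began, along the tool's axes at that moment; what a row does not reach only later rows make up. A row lasts 1/8 s, in which the tool goes at most 62.5 mm and 10.7 degrees, less where a joint would pass 70% of its speed; a pose out of reach is approached as far as the arm can. A call with a gripper value outside its range is refused whole. The fingers move at their own pace and stop on an object; the grip force is fixed at half the most. Time passes only in rows, so rows that repeat a pose let the fingers close. It gives the time, the measured TCP pose, the force, the opening and the grip force at its end, in the units of the state.
- arm.state(): the state, without advancing time (a new reading comes with each control period).
- arm.capture(name): name is "side" or "top"; returns the picture (420x560x3 uint8, red, green, blue); there is no depth.
- arm.camera_model(name): a dict with "mtx" (3x3 intrinsics, pixels), "world_from_camera" (4x4, takes a point from camera to world coordinates). Camera axes: x right, y down, z forward; pixel columns grow to the right and rows downward; lengths in mm; the calibration is good to about 2 mm. A picture is of the moment at which its call begins. camera_model takes no time and is no camera call.
- arm.finish_job(): hands the job in; it is judged then, once.
Trained networks look in the newest picture that a camera, given by its name, has taken for a name from the list of things; names that differ only in an ending like _2 or _b are one class to them, and where a whole thing is asked for, a point or a joint stands for the part that bears it (a point fixed in the world has none). Each returns a list of dicts, best first, with "confidence" (0 to 1); they miss things now and then, are a little off and sometimes report something else, mostly with a low value. They report only what shows in the picture. A call takes as long as a camera call. They do not tell look-alikes from the thing itself.
- arm.outline_of(thing, camera): "pixels" (420x560 bool, what is visible of it) and "uv" ([column, row] in pixels, amid what is visible of it).
The state is a dict: "time": time; "qpos": joint angles; "qvel": joint speeds; "effort": joint torques, N m; "eef_pos": TCP position; "tool_rot": TCP orientation; "wrist_force": force on the tool from outside, world axes, zero at the start; "wrist_torque": the same for the moment, N m; "grip_width": finger opening in mm; "grip_force": force on a finger pad.
Only numpy, scipy, OpenCV 4.12 (cv2) and the standard library are available. Lean on these libraries where they do the work, as an engineer would, in place of code of your own. Each camera call takes 0.05 s, during which the arm holds its last target. There are 200 camera calls.

## Working session

There is one attempt and no reset: what is moved stays moved. The work goes in short steps, Python scripts to look and compute and a tool call to move; the robot and the scene stay as the last step left them, time stands still between calls to the robot, and variables do not carry over. Pictures are saved under pics/ and viewed, at most 10 in all, crops included, and the job is handed in when it is done.

Besides the shell and the picture viewer there is one more tool, called after "Emit:" by a JSON object that holds its "api" and its "payload". step_arm: Moves the arm, as the interface text tells. Its arguments: {"type":"object","properties":{"targets":{"type":"array","items":{"type":"object","properties":{"jaw":{"type":"number"},"translation":{"type":"array","items":{"type":"number"}},"twist":{"type":"number"}}}}},"required":["targets"]}

```bash
mkdir -p pics; python3 - <<'E'
from station import arm
import cv2,numpy as np
s=arm.state();print(s['time'],s['eef_pos'],s['tool_rot'],s['grip_width'])
for n in ['top','side']:
    im=arm.capture(n);cv2.imwrite(f'pics/{n}0.png',im[:,:,::-1])
    m=arm.camera_model(n);print(n,m['mtx'],m['world_from_camera'])
    for t in ['die_square','slot_square','slot_oblong','slot_round','die_round','index_table','plunger_grip']:
        try:
            for d in arm.outline_of(t,n):
                ys,xs=np.where(d['pixels']);print(n,t,round(d['confidence'],2),np.round(d['uv'],1),len(xs),xs.min(),xs.max(),ys.min(),ys.max())
        except Exception as e: print(t,e)
E
```

```text
0.0 [257.97083212 568.85272621 403.52737168] [[-9.10710324e-01  4.13044135e-01 -1.11748241e-03]
 [ 4.13045590e-01  9.10708288e-01 -1.93760001e-03]
 [ 2.17386172e-04 -2.22616352e-03 -9.99997498e-01]] 85.45430643416357
top [[471.60781387   0.         277.29278739]
 [  0.         471.60781387 207.99474577]
 [  0.           0.           1.        ]] [[ 1.79187290e-02 -9.96502990e-01  8.16131689e-02  4.78914723e+02]
 [-9.99681920e-01 -1.64072166e-02  1.91536366e-02 -6.38085767e+00]
 [-1.77476112e-02 -8.19304182e-02 -9.96480019e-01  1.36144179e+03]
 [ 0.00000000e+00  0.00000000e+00  0.00000000e+00  1.00000000e+00]]
top die_square 0.47 [256.3 258.3] 139 250 264 252 266
top slot_square 0.57 [236.2 206.9] 684 222 250 193 223
top slot_oblong 0.64 [192.  195.2] 673 174 202 182 213
top slot_round 0.61 [211.3 206.4] 564 198 226 187 218
top slot_round 0.33 [189.5 196.8] 634 175 201 183 212
top die_round 0.5 [213.4 199.5] 135 205 218 193 205
top die_round 0.46 [274.4 128.5] 881 242 324 112 142
top index_table 0.73 [332.1 202.9] 3105 298 379 176 236
top index_table 0.73 [347.5 288.9] 1488 325 375 26
[... 543 characters left out ...]
0000000e+00  1.00000000e+00]]
side die_square 0.78 [305.8 249.9] 362 299 311 238 266
side slot_square 0.96 [240.9 239.7] 904 219 261 227 261
side slot_oblong 0.76 [186.5 263.8] 865 162 208 247 279
side slot_round 0.66 [218.2 256.7] 729 192 235 239 273
side die_round 0.78 [211.5 238.9] 336 203 219 228 252
side index_table 0.94 [311.  198.4] 3051 277 358 171 223
side index_table 0.62 [334.  163.9] 929 316 361 150 177
side index_table 0.56 [396.1 222.2] 1719 369 434 205 243
side index_table 0.29 [306.5 251.4] 367 299 311 238 266
side plunger_grip 0.65 [302.7 248.3] 315 299 310 238 265
side plunger_grip 0.64 [432.7 215.9] 51 425 433 213 220
side plunger_grip 0.61 [353.7 185.7] 92 346 358 176 185
```

```bash
python3 - <<'E'
import cv2
a=cv2.imread('pics/top0.png')[100:330,160:460];b=cv2.imread('pics/side0.png')[140:300,150:450]
cv2.imwrite('pics/tc.png',cv2.resize(a,(780,598),interpolation=2));cv2.imwrite('pics/sc.png',cv2.resize(b,(800,427),interpolation=2))
E
```

```text
(no output)
```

View pics/tc.png

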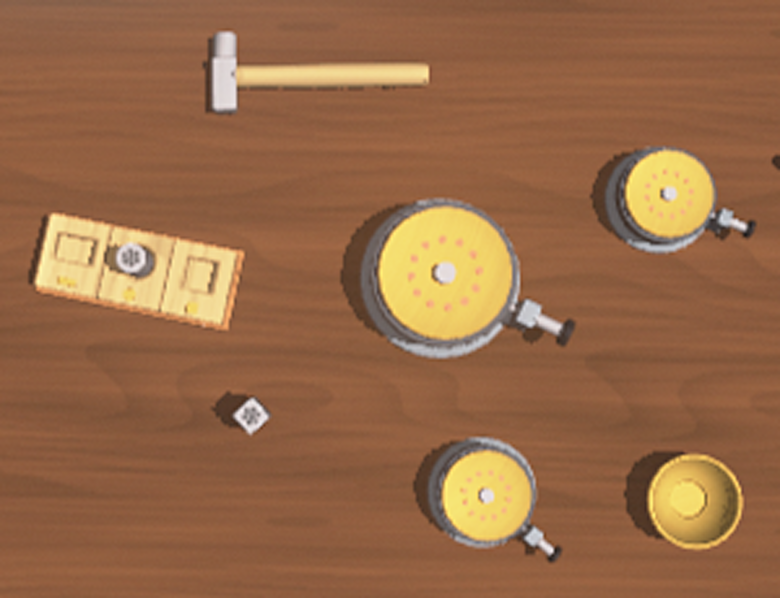

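View pics/sc.png

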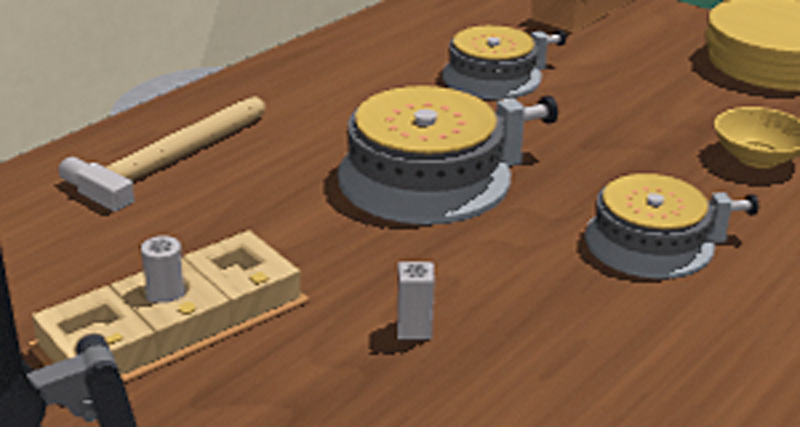

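The top crop shows the rack on the left. The oblong pocket is at about (188,195), the round one with its die at (210,199), and the square pocket with its square label is the rightmost at (237,205). The loose square die is at (256,259).

There are three indexing tables in the top view, at (332,203), (347,289) and (417,178). The one at (332,203) is clearly the largest in both enlarged crops, so it is the one meant. Its plunger points right and toward the robot, with the knob at about (378,227).

```bash
cat > h.py <<'E'
import numpy as np,cv2
from station import arm
from scipy.optimize import minimize,least_squares
CM={n:arm.camera_model(n) for n in('top','side')}
def proj(n,P):
    P=np.atleast_2d(P);m=CM[n];T=np.linalg.inv(m['world_from_camera'])
    c=P@T[:3,:3].T+T[:3,3];q=c@m['mtx'].T;return q[:,:2]/q[:,2:]
def ray(n,uv):
    m=CM[n];d=m['world_from_camera'][:3,:3]@np.linalg.inv(m['mtx'])@[*uv,1];return m['world_from_camera'][:3,3],d
def onz(n,uv,z):
    o,d=ray(n,uv);return o+d*(z-o[2])/d[2]
def tri(a,b):
    f=lambda P:np.r_[proj('top',P)[0]-a,proj('side',P)[0]-b]
    r=least_squares(f,[500,0,50]);return r.x,r.fun
def box(x,y,yaw,lx,ly,z0,z1):
    c,s=np.cos(yaw),np.sin(yaw)
    return np.array([[x+c*a*lx/2-s*b*ly/2,y+s*a*lx/2+c*b*ly/2,z] for a in(-1,1) for b in(-1,1) for z in(z0,z1)])
def hullmask(n,P):
    h=cv2.convexHull(proj(n,P).astype(np.float32))[:,0];m=np.zeros((1680,2240),np.uint8)
    cv2.fillConvexPoly(m,np.round(((h+.5)*4-.5)*16).astype(np.int32),255,shift=4)
    return cv2.resize(m,(560,420),interpolation=cv2.INTER_AREA)/255.
def fit(masks,mk,x0,step):
    f=lambda p:sum(np.abs(hullmask(n,mk(p))-masks[n]).sum()/masks[n].sum() for n in masks)
    sx=np.vstack([x0]+[np.add(x0,np.eye(len(x0))[i]*step[i]) for i in range(len(x0))])
    r=minimize(f,x0,method='Nelder-Mead',options=dict(initial_simplex=sx,maxiter=250));return r.x,r.fun
def best(t,n,near):
    ds=arm.outline_of(t,n);return min(ds,key=lambda d:np.hypot(*(d['uv']-np.array(near))))
E
python3 - <<'E'
from h import *
for n in CM: arm.capture(n)
mk={n:best('die_square',n,p)['pixels'].astype(float) for n,p in(('top',(256,259)),('side',(306,250)))}
x0=onz('top',(257,259),60)[:2]
for z0 in (None,0):
    f=(lambda p:box(p[0],p[1],p[2],28,28,p[3],p[3]+60)) if z0 is None else (lambda p:box(p[0],p[1],p[2],28,28,0,60))
    print('die',*fit(mk,f,[*x0,.7]+([0] if z0 is None else []),[8,8,.3,5][:4 if z0 is None else 3]))
for n in mk: print(n,fit({n:mk[n]},lambda p:box(p[0],p[1],p[2],28,28,0,60),[*x0,.7],[8,8,.3]))
# rack union
R={}
for n,ps in(('top',((236,207),(211,206),(190,196))),('side',((241,240),(218,257),(186,264)))):
    R[n]=sum(best(t,n,p)['pixels'].astype(int) for t,p in zip(('slot_square','slot_round','slot_oblong'),ps))
    R[n]=((R[n]+best('die_round',n,(213,199) if n=='top' else(211,239))['pixels'])>0).astype(float)
r0=onz('top',(211,205),30)[:2];print(r0)
q=fit({'top':R['top']},lambda p:box(p[0],p[1],p[2],80,208,6,34),[*r0,-.17],[10,10,.1]);print('rack top',q)
# square slot alone, both views
S={n:best('slot_square',n,p)['pixels'].astype(float) for n,p in(('top',(236,207)),('side',(241,240)))}
s0=onz('top',(236,207),30)[:2]
for k in (S,{'top':S['top']},{'side':S['side']}): print('slot',*fit(k,lambda p:box(p[0],p[1],p[2],80,68,6,34),[*s0,-.17],[8,8,.1]))
print('slotz',*fit(S,lambda p:box(p[0],p[1],p[2],80,68,p[3],p[3]+28),[*s0,-.17,6],[8,8,.1,6]))
for nm,a,b in(('nut',(331.2,204.6),(309.4,184.3)),('knob',(377.7,227.3),(355.5,180.5))): print(nm,*tri(a,b),onz('top',a,74 if nm=='nut' else 50))
import cv2
t=arm.capture('top');s=arm.capture('side')
A=cv2.resize(t[170:235,215:280],(390,390),interpolation=0)
A=cv2.resize(t[185:227,215:260],(398,372),interpolation=0);B=cv2.resize(t[205:240,345:390],(398,310),interpolation=0)
C=cv2.resize(s[220:265,215:265],(398,358),interpolation=0)[:300];D=cv2.resize(s[165:205,330:370],(398,398),interpolation=0)[:240]
im=np.zeros((600,800,3),np.uint8);im[:300,:398]=A[:300];im[:300,400:798]=B[:300];im[300:600,:398]=C;im[300:540,400:798]=D
cv2.imwrite('pics/mos.png',im[:,:,::-1])
E
```

```text
Traceback (most recent call last):
  File "h.py", line 27, in best
    ds=arm.outline_of(t,n);return min(ds,key=lambda d:np.hypot(*(d['uv']-np.array(near))))
                                  ~~~^^^^^^^^^^^^^^^^^^^^^^^^^^^^^^^^^^^^^^^^^^^^^^^^^^^^^
ValueError: min() iterable argument is empty
```

```bash
python3 - <<'E'
s=open('h.py').read()
i=s.index('def best')
open('h.py','w').write(s[:i]+'''def best(t,n,near):
    for k in range(4):
        ds=[d for d in arm.outline_of(t,n) if np.hypot(*(d['uv']-np.array(near)))<15]
        if ds: return min(ds,key=lambda d:np.hypot(*(d['uv']-np.array(near))))
        arm.capture(n)
    print('missed',t,n);return dict(pixels=np.zeros((420,560),bool))
''')
E
cat > m.py <<'E'
from h import *
for n in CM: arm.capture(n)
mk={n:best('die_square',n,p)['pixels'].astype(float) for n,p in(('top',(256,259)),('side',(306,250)))}
mk={n:m for n,m in mk.items() if m.any()}
x0=onz('top',(257,259),60)[:2]
B=lambda p:box(p[0],p[1],p[2],28,28,0,60)
print('die',*fit(mk,B,[*x0,.7],[8,8,.3]))
print('diez',*fit(mk,lambda p:box(p[0],p[1],p[2],28,28,p[3],p[3]+60),[*x0,.7,3],[8,8,.3,5]))
for n in mk: print(n,*fit({n:mk[n]},B,[*x0,.7],[8,8,.3]))
S={n:best('slot_square',n,p)['pixels'].astype(float) for n,p in(('top',(236,207)),('side',(241,240)))}
s0=onz('top',(236,207),30)[:2]
for k in (S,{'top':S['top']},{'side':S['side']}): print('slot',*fit(k,lambda p:box(p[0],p[1],p[2],80,68,6,34),[*s0,-.17],[8,8,.1]))
print('slotz',*fit(S,lambda p:box(p[0],p[1],p[2],80,68,p[3],p[3]+28),[*s0,-.17,6],[8,8,.1,6]))
for nm,a,b in(('nut',(331.2,204.6),(309.4,184.3)),('knob',(377.7,227.3),(355.5,180.5))): print(nm,*tri(a,b),onz('top',a,74 if nm=='nut' else 50))
t=arm.capture('top');s=arm.capture('side');print(arm.state()['time'])
im=np.zeros((600,800,3),np.uint8)
def put(src,x,y,w,h,X,Y): im[Y:Y+h*8,X:X+w*8]=cv2.resize(src[y:y+h,x:x+w],(w*8,h*8),interpolation=0)
put(t,213,188,48,36,0,0);put(t,342,205,48,36,400,0);put(s,217,223,48,36,0,300);put(s,325,165,48,36,400,300)
cv2.imwrite('pics/mos.png',im[:,:,::-1])
E
python3 m.py
```

```text
die [443.24860562  73.3059966    0.71807891] 0.2499127346776141
diez [443.46708663  73.22135406   0.70382788   1.44816868] 0.2331627505148241
top [444.53985707  73.99827163   0.71721381] 0.11247614089883742
side [443.91860564  71.1940027    0.70118188] 0.050866272434899884
slot [ 5.86982716e+02  1.35964113e+02 -1.87564615e-01] 0.2475868269091659
slot [ 5.87729394e+02  1.36327620e+02 -1.84540765e-01] 0.052207586789931544
slot [ 5.85350573e+02  1.33539281e+02 -2.19892917e-01] 0.16950925002769468
slotz [ 5.87167191e+02  1.35537857e+02 -1.90408226e-01  5.53980674e+00] 0.24831923638757655
nut [ 596.23064616 -129.76287756   68.40593991] [ 0.10500987  0.13990756 -0.16980098 -0.0082809 ] [ 596.10265415 -128.93911626   74.        ]
knob [ 536.38470178 -260.72356266   50.81784089] [ 0.1934692   0.29973335 -0.36052449 -0.00498625] [ 537.2419497 -260.3478094   50.       ]
1.35
```

View pics/mos.png

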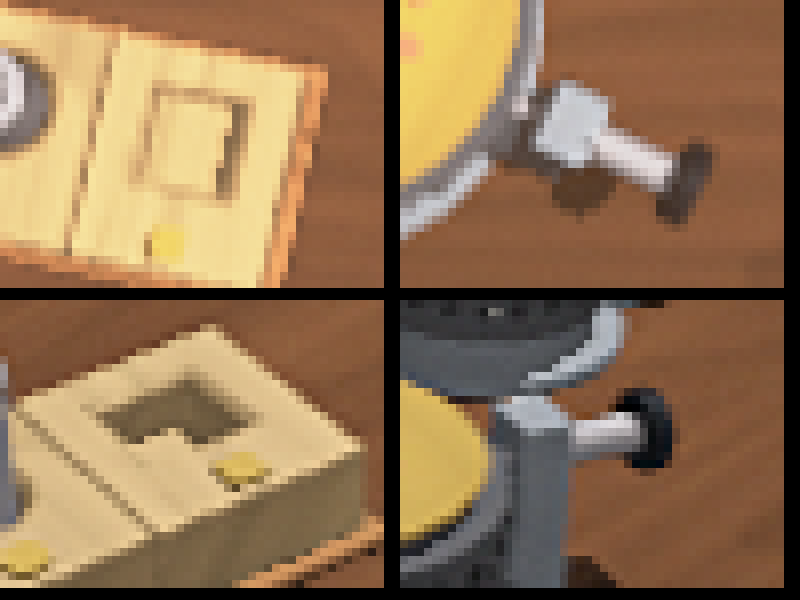

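The top-left view shows the square pocket's mouth centred at about (236.6,205.5). The side view puts it at about (238.4,237). The knob is at (377,227.4) in the top view and (356.4,180.5) in the side view. The measured heights agree with the text: die underside about 1, block underside about 5.5, knob axis about 50.

```bash
cat > g.py <<'E'
import sys,numpy as np
from station import arm
# usage: g.py x y z yaw_deg_of_tool_y
s=arm.state();R=s['tool_rot'];p=s['eef_pos'];y=np.degrees(np.arctan2(R[1,1],R[0,1]))
print('t',round(s['time'],2),'pos',np.round(p,1),'yaw',round(y,1),'w',round(s['grip_width'],1),'gf',round(s['grip_force'],1),'F',np.round(s['wrist_force'],1))
if len(sys.argv)>4:
    x=[float(a) for a in sys.argv[1:]]
    print('shift',np.round(R.T@(np.array(x[:3])-p)/25,3),'twist',round(np.radians(y-x[3]),3))
E
python3 - <<'E'
from h import *
print('mouth',onz('top',(236.6,205.5),34),onz('side',(238.4,237),34),tri((236.6,205.5),(238.4,237)))
k=tri((377,227.4),(356.4,180.5));print('knob',k,onz('top',(377,227.4),50),onz('side',(356.4,180.5),50))
# stem ends in top crop: bracket (600,140), knob (668,172)
for a in((600,142),(668,174)): print('stem',onz('top',((a[0]-400)/8+341.5,a[1]/8+204.5),57))
for a in((572,440),(630,432)): print('stemS',onz('side',((a[0]-400)/8+324.5,(a[1]-300)/8+164.5),50))
E
python3 g.py 443.7 73 350 40.7
```

```text
mouth [592.82125817 134.43420893  34.        ] [591.67336892 134.07843608  34.        ] (array([592.38190729, 134.01983136,  33.6991487 ]), array([ 0.15324442,  0.16624962, -0.18369025, -0.01816747]))
knob (array([ 534.65567109, -259.47647271,   51.89625643]), array([ 0.51659247,  0.80114205, -0.96235958, -0.01309027])) [ 536.931605   -258.41567913   50.        ] [ 534.60062994 -264.46872365   50.        ]
stem [ 550.33903375 -228.19365254   57.        ]
stem [ 539.69815558 -251.57532898   57.        ]
stemS [ 550.94640745 -237.28455592   50.        ]
stemS [ 539.41407451 -255.96158168   50.        ]
t 1.35 pos [258.2 569.2 404.7] yaw 65.6 w 85.8 gf 0.0 F [-0.4 -0.4 -0.4]
shift [-14.957 -15.009   2.188] twist 0.435
```

Emit:
{"api": "step_arm", "payload": {"targets": [{"jaw":1,"translation":[-1.7,-1.7,0.3],"twist":0.1},{"jaw":1,"translation":[-3.4,-3.4,0.6],"twist":0.2},{"jaw":1,"translation":[-5.1,-5.1,0.9],"twist":0.3},{"jaw":1,"translation":[-6.8,-6.8,1.2],"twist":0.4},{"jaw":1,"translation":[-8.5,-8.5,1.4],"twist":0.435}]}}

```text
time: 1.98
eef_pos: [364.2, 286.1, 369.6]
tool_rot: [[-0.651, 0.759, 0.001], [0.759, 0.651, 0.0], [-0.0, 0.001, -1.0]]
wrist_force: [2.5, 0.4, 0.8]
grip_width: 85.4
grip_force: 0.0
```

```bash
python3 g.py 443.7 73 300 40.7
```

```text
t 1.98 pos [364.2 286.1 369.6] yaw 40.6 w 85.4 gf 0.0 F [2.5 0.4 0.8]
shift [-8.541 -3.138  2.786] twist -0.001
```

Emit:
{"api": "step_arm", "payload": {"targets": [{"jaw":1,"translation":[-2.1,-0.8,0.7],"twist":0},{"jaw":1,"translation":[-4.2,-1.6,1.4],"twist":0},{"jaw":1,"translation":[-6.3,-2.4,2.1],"twist":0},{"jaw":1,"translation":[-8.4,-3.1,2.8],"twist":0},{"jaw":1,"translation":[-8.4,-3.1,2.8],"twist":0}]}}

```text
time: 2.6
eef_pos: [442.8, 75.1, 298.8]
tool_rot: [[-0.647, 0.762, -0.001], [0.762, 0.647, -0.001], [0.0, -0.001, -1.0]]
wrist_force: [0.3, 0.7, -0.0]
grip_width: 85.7
grip_force: 0.0
```

```bash
python3 g.py 443.7 73 197 40.7
```

```text
t 2.6 pos [442.8  75.1 298.8] yaw 40.3 w 85.7 gf 0.0 F [ 0.3  0.7 -0. ]
shift [-0.089 -0.02   4.072] twist -0.007
```

Emit:
{"api": "step_arm", "payload": {"targets": [{"jaw":1,"translation":[-0.09,-0.02,1.4],"twist":-0.007},{"jaw":1,"translation":[-0.09,-0.02,2.8],"twist":-0.007},{"jaw":1,"translation":[-0.09,-0.02,3.8],"twist":-0.007},{"jaw":1,"translation":[-0.09,-0.02,4.07],"twist":-0.007},{"jaw":1,"translation":[-0.09,-0.02,4.07],"twist":-0.007}]}}

```text
time: 3.22
eef_pos: [443.2, 76.6, 198.3]
tool_rot: [[-0.658, 0.753, -0.0], [0.753, 0.658, 0.0], [0.0, 0.0, -1.0]]
wrist_force: [0.5, 0.4, -0.1]
grip_width: 85.5
grip_force: 0.0
```

Emit:
{"api": "step_arm", "payload": {"targets": [{"jaw":0,"translation":[0,0,0],"twist":0},{"jaw":-0.3,"translation":[0,0,0],"twist":0},{"jaw":-0.6,"translation":[0,0,0],"twist":0},{"jaw":-0.8,"translation":[0,0,0],"twist":0},{"jaw":-1,"translation":[0,0,0],"twist":0}]}}

```text
time: 3.85
eef_pos: [443.1, 75.8, 198.5]
tool_rot: [[-0.657, 0.754, -0.0], [0.754, 0.657, -0.001], [-0.001, -0.001, -1.0]]
wrist_force: [-1.9, -1.3, 4.5]
grip_width: 26.9
grip_force: 59.5
```

Emit:
{"api": "step_arm", "payload": {"targets": [{"jaw":-1,"translation":[0,0,0],"twist":0},{"jaw":-1,"translation":[0,0,0],"twist":0},{"jaw":-1,"translation":[0,0,-0.4],"twist":0},{"jaw":-1,"translation":[0,0,-1.2],"twist":0},{"jaw":-1,"translation":[0,0,-1.2],"twist":0}]}}

```text
time: 4.47
eef_pos: [444.1, 76.2, 229.3]
tool_rot: [[-0.657, 0.754, 0.004], [0.754, 0.657, 0.0], [-0.002, 0.003, -1.0]]
wrist_force: [0.2, 0.3, -3.6]
grip_width: 27.3
grip_force: 59.4
```

```bash
python3 g.py 593.7 134.3 290 -10.7; python3 - <<'E'
from h import *
t=arm.capture('side');cv2.imwrite('pics/g1.png',cv2.resize(t[140:300,200:400],(800,600),interpolation=1)[:,:,::-1])
E
```

```text
t 4.47 pos [444.1  76.2 229.3] yaw 41.1 w 27.3 gf 59.4 F [ 0.2  0.3 -3.6]
shift [-2.185  6.047 -2.407] twist 0.904
```

View pics/g1.png

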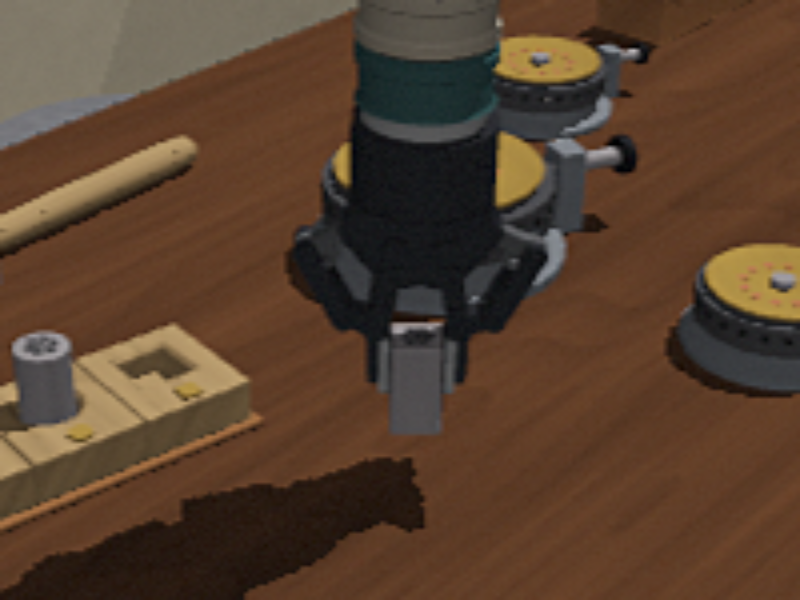

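The die is held squarely, upright and clear of the bench, at about (303,241) in the side view. The square pocket is free at about (239,237).

Emit:
{"api": "step_arm", "payload": {"targets": [{"jaw":-1,"translation":[0,0.6,-1.2],"twist":0.18},{"jaw":-1,"translation":[-0.5,1.8,-2.4],"twist":0.36},{"jaw":-1,"translation":[-1.2,3.3,-2.4],"twist":0.54},{"jaw":-1,"translation":[-1.8,4.9,-2.4],"twist":0.72},{"jaw":-1,"translation":[-2.15,6.05,-2.4],"twist":0.9}]}}

```text
time: 5.15
eef_pos: [593.8, 135.4, 286.7]
tool_rot: [[0.188, 0.982, -0.001], [0.982, -0.188, 0.0], [-0.0, -0.001, -1.0]]
wrist_force: [-0.1, 0.4, -2.5]
grip_width: 27.4
grip_force: 59.9
```

Emit:
{"api": "step_arm", "payload": {"targets": [{"jaw":-1,"translation":[0,0,0],"twist":0},{"jaw":-1,"translation":[0,0,0],"twist":0}]}}

```text
time: 5.4
eef_pos: [591.4, 134.9, 286.5]
tool_rot: [[0.181, 0.984, -0.003], [0.984, -0.181, -0.0], [-0.001, -0.003, -1.0]]
wrist_force: [-0.6, 0.0, -3.5]
grip_width: 27.1
grip_force: 60.2
```

```bash
python3 g.py 594 136 255 -10.7
```

```text
t 5.4 pos [591.4 134.9 286.5] yaw -10.4 w 27.1 gf 60.2 F [-0.6  0.  -3.5]
shift [0.065 0.097 1.259] twist 0.005
```

Emit:
{"api": "step_arm", "payload": {"targets": [{"jaw":-1,"translation":[0.06,0.1,0.6],"twist":0},{"jaw":-1,"translation":[0.06,0.1,1.2],"twist":0},{"jaw":-1,"translation":[0.06,0.1,1.3],"twist":0},{"jaw":-1,"translation":[0.06,0.1,1.3],"twist":0}]}}

```text
time: 5.9
eef_pos: [594.7, 135.9, 254.8]
tool_rot: [[0.182, 0.983, -0.001], [0.983, -0.182, -0.0], [-0.0, -0.001, -1.0]]
wrist_force: [-0.3, 0.4, -3.9]
grip_width: 27.0
grip_force: 60.1
```

```bash
python3 g.py 594 136 240 -10.7; python3 - <<'E'
from h import *
s=arm.capture('side');t=arm.capture('top')
z=arm.state()['eef_pos'][2]-198.5
p=arm.state()['eef_pos']
d=best('die_square','side',proj('side',[[593,134,z+20]])[0])['pixels'].astype(float);print(d.sum())
if d.any(): 
    ys,xs=np.where(d>0);print(xs.min(),xs.max(),ys.min(),ys.max())
# predicted die corners / pocket corners overlaid on the side view
im=cv2.resize(s[190:270,195:295],(800,640),interpolation=1)[:600,:,::-1].copy()
def L(P,c):
    q=proj('side',P);q=((q+.5-[195,190])*8).astype(int);cv2.polylines(im,[q.reshape(-1,1,2)],True,c,1)
def sq(x,y,a,l,z): return box(x,y,a,l,l,z,z)[[0,2,6,4]]
a=np.radians(-10.7)
L(sq(593.7,134.3,a,39,34),(0,255,0))
L(sq(p[0],p[1],a,28,z),(0,0,255))
cv2.imwrite('pics/g2.png',im)
E
```

```text
t 5.9 pos [594.7 135.9 254.8] yaw -10.5 w 27.0 gf 60.1 F [-0.3  0.4 -3.9]
shift [ 0.001 -0.029  0.592] twist 0.004
212.0
227 244 205 231
```

View pics/g2.png

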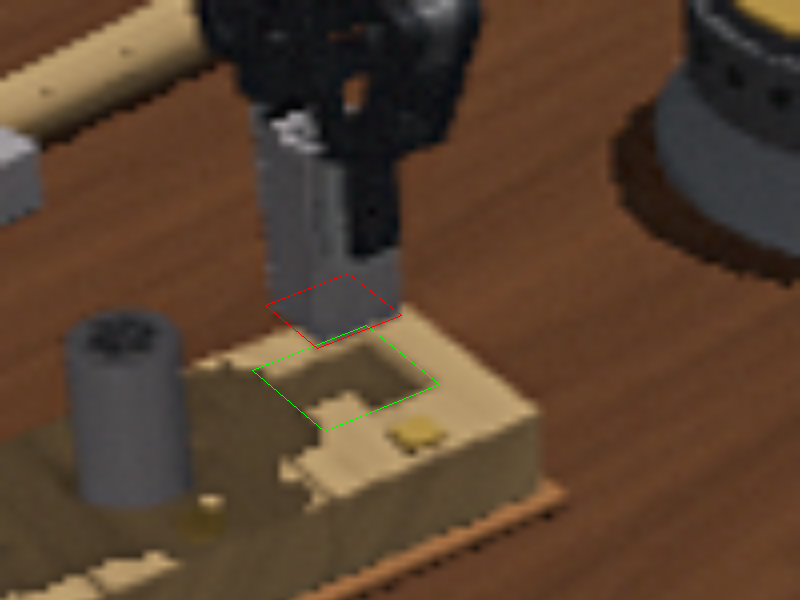

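The overlay shows the pocket mouth where computed (green, centre about (238,237)). The held die's lower edge agrees sideways with the TCP to about 1 mm (red). I'll descend gently and watch the force.

Emit:
{"api": "step_arm", "payload": {"targets": [{"jaw":-1,"translation":[-0.04,-0.04,0.4],"twist":0},{"jaw":-1,"translation":[-0.04,-0.04,0.7],"twist":0},{"jaw":-1,"translation":[-0.04,-0.04,0.9],"twist":0},{"jaw":-1,"translation":[-0.04,-0.04,1.0],"twist":0},{"jaw":-1,"translation":[-0.04,-0.04,1.0],"twist":0}]}}

```text
time: 6.68
eef_pos: [593.9, 135.2, 230.2]
tool_rot: [[0.182, 0.983, -0.0], [0.983, -0.182, -0.0], [-0.0, -0.0, -1.0]]
wrist_force: [-0.3, 0.3, -2.6]
grip_width: 27.2
grip_force: 60.1
```

```bash
python3 g.py 593.8 134.8 215 -10.7
```

```text
t 6.67 pos [593.9 135.2 230.2] yaw -10.5 w 27.2 gf 60.1 F [-0.3  0.3 -2.6]
shift [-0.016 -0.003  0.607] twist 0.004
```

Emit:
{"api": "step_arm", "payload": {"targets": [{"jaw":-1,"translation":[-0.02,0,0.1],"twist":0},{"jaw":-1,"translation":[-0.02,0,0.2],"twist":0},{"jaw":-1,"translation":[-0.02,0,0.3],"twist":0},{"jaw":-1,"translation":[-0.02,0,0.36],"twist":0},{"jaw":-1,"translation":[-0.02,0,0.36],"twist":0}]}}

```text
time: 7.3
eef_pos: [593.8, 134.7, 221.3]
tool_rot: [[0.182, 0.983, -0.0], [0.983, -0.182, -0.0], [-0.0, -0.0, -1.0]]
wrist_force: [-1.1, -0.5, -2.9]
grip_width: 27.7
grip_force: 60.1
```

Clean so far: it's about 11 mm into the pocket with no contact.

Emit:
{"api": "step_arm", "payload": {"targets": [{"jaw":-1,"translation":[0,0,0.1],"twist":0},{"jaw":-1,"translation":[0,0,0.17],"twist":0},{"jaw":-1,"translation":[0,0,0.22],"twist":0},{"jaw":-1,"translation":[0,0,0.22],"twist":0}]}}

```text
time: 7.8
eef_pos: [593.8, 134.7, 215.8]
tool_rot: [[0.182, 0.983, -0.0], [0.983, -0.182, -0.0], [-0.0, -0.0, -1.0]]
wrist_force: [0.5, 0.2, -3.5]
grip_width: 27.5
grip_force: 60.1
```

Emit:
{"api": "step_arm", "payload": {"targets": [{"jaw":-1,"translation":[0,0,0.03],"twist":0},{"jaw":-1,"translation":[0,0,0.06],"twist":0},{"jaw":-1,"translation":[0,0,0.06],"twist":0}]}}

```text
time: 8.18
eef_pos: [594.0, 134.7, 214.6]
tool_rot: [[0.182, 0.983, 0.0], [0.983, -0.182, 0.0], [0.0, 0.0, -1.0]]
wrist_force: [1.2, -0.3, -2.2]
grip_width: 27.4
grip_force: 60.3
```

Emit:
{"api": "step_arm", "payload": {"targets": [{"jaw":-1,"translation":[0,0,0.02],"twist":0},{"jaw":-1,"translation":[0,0,0.04],"twist":0},{"jaw":-1,"translation":[0,0,0.04],"twist":0}]}}

```text
time: 8.55
eef_pos: [594.0, 134.7, 214.6]
tool_rot: [[0.182, 0.983, 0.0], [0.983, -0.182, -0.0], [0.0, 0.0, -1.0]]
wrist_force: [-3.3, -0.2, 6.4]
grip_width: 26.6
grip_force: 61.2
```

The floor contact came at TCP z 214.6, which is 16 mm above the height where it was gripped on the bench, as it should be. I'll release and back off.

Emit:
{"api": "step_arm", "payload": {"targets": [{"jaw":-0.2,"translation":[0,0,0],"twist":0},{"jaw":0.2,"translation":[0,0,0],"twist":0},{"jaw":0.3,"translation":[0,0,0],"twist":0},{"jaw":0.3,"translation":[0,0,0],"twist":0},{"jaw":0.3,"translation":[0,0,-0.4],"twist":0}]}}

```text
time: 9.18
eef_pos: [593.3, 134.6, 222.8]
tool_rot: [[0.182, 0.983, -0.002], [0.983, -0.182, -0.0], [-0.001, -0.002, -1.0]]
wrist_force: [0.9, -0.1, 0.1]
grip_width: 55.8
grip_force: 0.0
```

Emit:
{"api": "step_arm", "payload": {"targets": [{"jaw":0.3,"translation":[0,0,-0.8],"twist":0},{"jaw":0.3,"translation":[0,0,-1.8],"twist":0},{"jaw":0.3,"translation":[0,0,-3.0],"twist":0},{"jaw":0.3,"translation":[0,0,-4.0],"twist":0},{"jaw":0.3,"translation":[0,-1,-4.4],"twist":0}]}}

```text
time: 9.8
eef_pos: [571.2, 139.2, 336.7]
tool_rot: [[0.183, 0.983, 0.006], [0.983, -0.183, 0.001], [0.002, 0.006, -1.0]]
wrist_force: [0.2, 0.1, -0.2]
grip_width: 55.5
grip_force: 0.0
```

```bash
python3 g.py 544 -243 300 -24.6
```

```text
t 9.8 pos [571.2 139.2 336.7] yaw -10.5 w 55.5 gf 0.0 F [ 0.2  0.1 -0.2]
shift [-15.231   1.716   1.45 ] twist 0.246
```

Emit:
{"api": "step_arm", "payload": {"targets": [{"jaw":0.3,"translation":[-2.3,0.2,0],"twist":0.06},{"jaw":0.3,"translation":[-4.6,0.5,0.2],"twist":0.12},{"jaw":0.3,"translation":[-6.9,0.8,0.5],"twist":0.18},{"jaw":0.3,"translation":[-9.2,1.1,0.9],"twist":0.246},{"jaw":0.3,"translation":[-11.5,1.3,1.2],"twist":0.246}]}}

```text
time: 10.42
eef_pos: [548.8, -151.3, 304.1]
tool_rot: [[0.416, 0.909, 0.001], [0.909, -0.416, -0.0], [0.0, 0.002, -1.0]]
wrist_force: [0.7, -0.1, -0.1]
grip_width: 55.6
grip_force: 0.0
```

```bash
python3 g.py 544.4 -241.9 280 -24.8;python3 - <<'E'
from h import *
s=arm.capture('side');t=arm.capture('top')
A=cv2.resize(t[165:240,170:270],(400,300),interpolation=1);B=cv2.resize(s[200:275,160:260],(400,300),interpolation=1)
cv2.imwrite('pics/g3.png',np.hstack([A,B])[:,:,::-1])
mk={}
for n in('top','side'):
    d=best('die_square',n,proj(n,[[593.9,134.6,60]])[0])['pixels'].astype(float);print(n,d.sum())
    if n=='top' and d.any(): ys,xs=np.where(d>0);print(onz('top',(xs.mean(),ys.mean()),76))
    if n=='side' and d.any(): ys,xs=np.where(d>0);print(ys.min(),proj('side',box(593.9,134.6,-.187,28,28,76,76))[:,1].min())
E
```

```text
t 10.43 pos [ 548.8 -151.3  304.1] yaw -24.6 w 55.6 gf 0.0 F [ 0.7 -0.1 -0.1]
shift [-3.37   1.347  0.965] twist 0.004
top 131.0
[594.57686258 131.803095    76.        ]
side 368.0
218 216.87025938452842
```

View pics/g3.png

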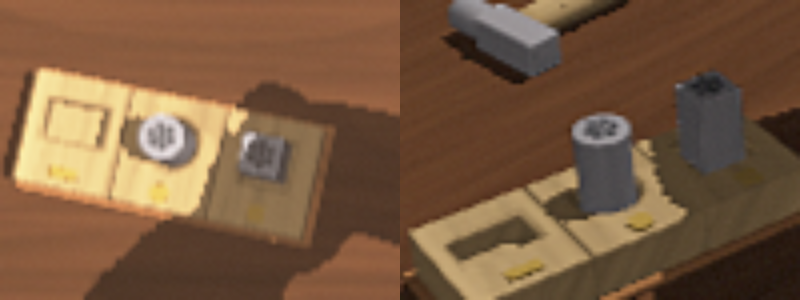

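The square die stands upright in the square pocket (top about (236,204), side about (337,230) in full-image terms). Its top is level with the round die's, so it is fully home. Next is the plunger.

Emit:
{"api": "step_arm", "payload": {"targets": [{"jaw":0.3,"translation":[-1.6,0.7,0],"twist":0},{"jaw":0.3,"translation":[-3.0,1.2,0.4],"twist":0},{"jaw":0.3,"translation":[-3.37,1.35,0.9],"twist":0},{"jaw":0.3,"translation":[-3.37,1.35,0.9],"twist":0},{"jaw":0.3,"translation":[-3.37,1.35,0.9],"twist":0}]}}

```text
time: 11.25
eef_pos: [544.8, -238.5, 281.0]
tool_rot: [[0.414, 0.91, -0.0], [0.91, -0.414, 0.001], [0.001, -0.001, -1.0]]
wrist_force: [0.9, 0.1, 0.5]
grip_width: 55.4
grip_force: 0.0
```

```bash
python3 g.py 544.4 -241.9 243 -24.8
```

```text
t 11.25 pos [ 544.8 -238.5  281. ] yaw -24.5 w 55.4 gf 0.0 F [0.9 0.1 0.5]
shift [-0.131  0.045  1.52 ] twist 0.006
```

Emit:
{"api": "step_arm", "payload": {"targets": [{"jaw":0.3,"translation":[-0.13,0.04,0.7],"twist":0.006},{"jaw":0.3,"translation":[-0.13,0.04,1.3],"twist":0.006},{"jaw":0.3,"translation":[-0.13,0.04,1.5],"twist":0.006},{"jaw":0.3,"translation":[-0.13,0.04,1.5],"twist":0.006}]}}

```text
time: 11.75
eef_pos: [543.8, -243.1, 242.5]
tool_rot: [[0.421, 0.907, -0.002], [0.907, -0.421, 0.001], [0.0, -0.002, -1.0]]
wrist_force: [-0.1, 1.1, -0.1]
grip_width: 55.7
grip_force: 0.0
```

```bash
python3 g.py 544.4 -241.9 205 -24.8;python3 - <<'E'
from h import *
s=arm.capture('side');st=arm.state();p=st['eef_pos'];R=st['tool_rot']
im=cv2.resize(s[135:210,305:405],(800,600),interpolation=1)[:,:,::-1].copy()
def L(P,c,cl=False):
    q=((proj('side',np.array(P))+.5-[305,135])*8).astype(int);cv2.polylines(im,[q.reshape(-1,1,2)],cl,c,1)
g=p+R[:,2]*173
for sy in(-27.7,27.7): L([g+R[:,0]*a+R[:,1]*sy for a in(-11,11)],(0,0,255))
g=p.copy();g[2]=50
L([g+R[:,0]*a for a in(-11,11)],(0,255,0)); # pad span projected on stem axis
cv2.imwrite('pics/g4.png',im)
E
```

```text
t 11.75 pos [ 543.8 -243.1  242.5] yaw -24.9 w 55.7 gf 0.0 F [-0.1  1.1 -0.1]
shift [0.054 0.005 1.499] twist -0.002
```

View pics/g4.png

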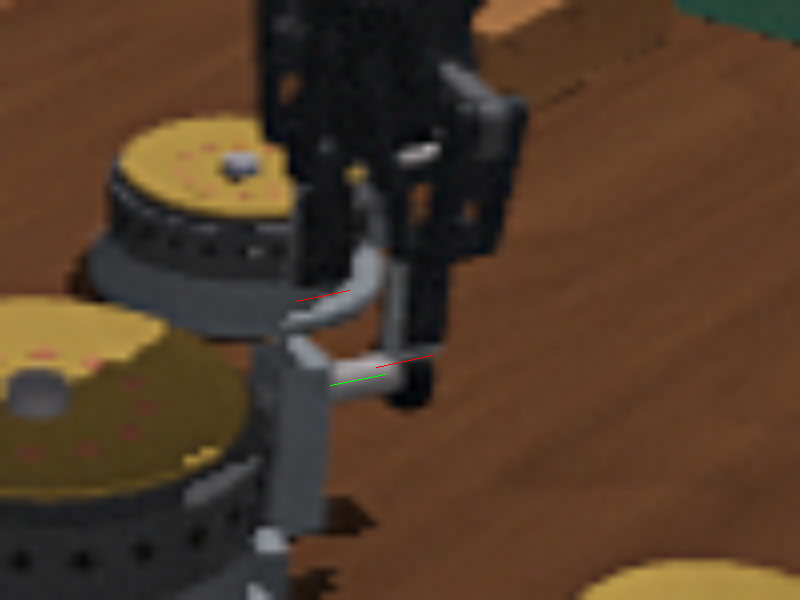

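The fingertips straddle the stem (bracket face about column 346, knob about column 356 in the full side image), with the pad span between bracket and knob. I'll descend and watch the force.

Emit:
{"api": "step_arm", "payload": {"targets": [{"jaw":0.3,"translation":[0.0,0,0.25],"twist":0},{"jaw":0.3,"translation":[0.0,0,0.5],"twist":0},{"jaw":0.3,"translation":[0.0,0,0.75],"twist":0},{"jaw":0.3,"translation":[0.0,0,0.75],"twist":0}]}}

```text
time: 12.3
eef_pos: [543.8, -243.2, 223.9]
tool_rot: [[0.421, 0.907, -0.001], [0.907, -0.421, 0.001], [0.0, -0.002, -1.0]]
wrist_force: [-0.2, 0.0, -0.2]
grip_width: 55.6
grip_force: 0.0
```

```bash
python3 g.py 543.9 -242.8 205 -24.8
```

```text
t 12.3 pos [ 543.8 -243.2  223.9] yaw -24.9 w 55.6 gf 0.0 F [-0.2  0.  -0.2]
shift [ 0.016 -0.001  0.755] twist -0.002
```

Emit:
{"api": "step_arm", "payload": {"targets": [{"jaw":0.3,"translation":[0.01,0,0.25],"twist":0},{"jaw":0.3,"translation":[0.01,0,0.5],"twist":0},{"jaw":0.3,"translation":[0.01,0,0.75],"twist":0},{"jaw":0.3,"translation":[0.01,0,0.75],"twist":0}]}}

```text
time: 12.8
eef_pos: [543.9, -243.0, 205.1]
tool_rot: [[0.421, 0.907, -0.001], [0.907, -0.421, 0.001], [0.0, -0.002, -1.0]]
wrist_force: [0.6, 0.4, 0.2]
grip_width: 55.3
grip_force: 0.0
```

Emit:
{"api": "step_arm", "payload": {"targets": [{"jaw":0.0,"translation":[0,0,0],"twist":0},{"jaw":-0.3,"translation":[0,0,0],"twist":0},{"jaw":-0.5,"translation":[0,0,0],"twist":0},{"jaw":-0.7,"translation":[0,0,0],"twist":0},{"jaw":-1,"translation":[0,0,0],"twist":0}]}}

```text
time: 13.42
eef_pos: [543.5, -242.8, 206.2]
tool_rot: [[0.421, 0.907, -0.002], [0.907, -0.421, 0.001], [-0.0, -0.002, -1.0]]
wrist_force: [-4.6, 1.8, 6.8]
grip_width: 12.2
grip_force: 58.4
```

Emit:
{"api": "step_arm", "payload": {"targets": [{"jaw":-1,"translation":[0,0,0],"twist":0},{"jaw":-1,"translation":[0,0,0],"twist":0}]}}

```text
time: 13.68
eef_pos: [543.5, -242.8, 206.2]
tool_rot: [[0.421, 0.907, -0.002], [0.907, -0.421, 0.001], [-0.0, -0.002, -1.0]]
wrist_force: [-3.6, 1.4, 5.1]
grip_width: 11.9
grip_force: 58.4
```

The stem is gripped. Pulling along tool −x.

Emit:
{"api": "step_arm", "payload": {"targets": [{"jaw":-1,"translation":[-0.1,0,0],"twist":0},{"jaw":-1,"translation":[-0.2,0,0],"twist":0},{"jaw":-1,"translation":[-0.3,0,0],"twist":0},{"jaw":-1,"translation":[-0.4,0,0],"twist":0},{"jaw":-1,"translation":[-0.4,0,0],"twist":0}]}}

```text
time: 14.3
eef_pos: [539.9, -250.5, 206.2]
tool_rot: [[0.42, 0.907, 0.001], [0.907, -0.42, 0.006], [0.006, -0.002, -1.0]]
wrist_force: [-0.7, 7.3, 5.6]
grip_width: 12.2
grip_force: 58.5
```

Emit:
{"api": "step_arm", "payload": {"targets": [{"jaw":-1,"translation":[-0.05,0,0],"twist":0},{"jaw":-1,"translation":[-0.1,0,0],"twist":0},{"jaw":-1,"translation":[-0.15,0,0],"twist":0},{"jaw":-1,"translation":[-0.2,0,0],"twist":0},{"jaw":-1,"translation":[-0.2,0,0],"twist":0}]}}

```text
time: 14.92
eef_pos: [538.0, -254.5, 206.2]
tool_rot: [[0.42, 0.908, 0.001], [0.908, -0.42, 0.007], [0.007, -0.002, -1.0]]
wrist_force: [-0.2, 8.5, 5.7]
grip_width: 12.2
grip_force: 58.4
```

Emit:
{"api": "step_arm", "payload": {"targets": [{"jaw":-1,"translation":[-0.04,0,0],"twist":0},{"jaw":-1,"translation":[-0.08,0,0],"twist":0},{"jaw":-1,"translation":[-0.12,0,0],"twist":0},{"jaw":-1,"translation":[-0.12,0,0],"twist":0}]}}

```text
time: 15.42
eef_pos: [536.8, -257.1, 206.2]
tool_rot: [[0.42, 0.908, 0.002], [0.908, -0.42, 0.008], [0.008, -0.002, -1.0]]
wrist_force: [0.0, 10.9, 6.0]
grip_width: 12.0
grip_force: 58.4
```

Emit:
{"api": "step_arm", "payload": {"targets": [{"jaw":-1,"translation":[-0.04,0,0],"twist":0},{"jaw":-1,"translation":[-0.08,0,0],"twist":0},{"jaw":-1,"translation":[-0.08,0,0],"twist":0}]}}

```text
time: 15.8
eef_pos: [536.1, -258.7, 206.2]
tool_rot: [[0.419, 0.908, 0.002], [0.908, -0.419, 0.009], [0.009, -0.002, -1.0]]
wrist_force: [1.2, 10.8, 5.6]
grip_width: 12.2
grip_force: 58.4
```

Emit:
{"api": "step_arm", "payload": {"targets": [{"jaw":-1,"translation":[-0.04,0,0],"twist":0},{"jaw":-1,"translation":[-0.08,0,0],"twist":0},{"jaw":-1,"translation":[-0.08,0,0],"twist":0}]}}

```text
time: 16.18
eef_pos: [535.7, -259.4, 206.2]
tool_rot: [[0.418, 0.908, 0.004], [0.908, -0.418, 0.013], [0.013, -0.001, -1.0]]
wrist_force: [3.1, 14.8, 6.2]
grip_width: 12.1
grip_force: 58.4
```

Emit:
{"api": "step_arm", "payload": {"targets": [{"jaw":-1,"translation":[-0.04,0,0],"twist":0},{"jaw":-1,"translation":[-0.08,0,0],"twist":0},{"jaw":-1,"translation":[-0.08,0,0],"twist":0}]}}

```text
time: 16.55
eef_pos: [535.3, -260.0, 206.1]
tool_rot: [[0.417, 0.909, 0.006], [0.909, -0.417, 0.017], [0.018, -0.001, -1.0]]
wrist_force: [5.5, 20.1, 6.0]
grip_width: 12.2
grip_force: 58.5
```

The force along the pull rose from about 10 N to about 21 N with hardly any further travel, so the hard stop is reached. One check picture before handing in.

```bash
python3 - <<'E'
from h import *
s=arm.capture('side');cv2.imwrite('pics/g5.png',cv2.resize(s[135:285,180:380],(800,600),interpolation=1)[:,:,::-1])
E
python3 g.py
```

```text
t 16.6 pos [ 535.3 -260.   206.1] yaw -24.7 w 11.8 gf 58.4 F [ 5.5 20.5  6.3]
```

View pics/g5.png

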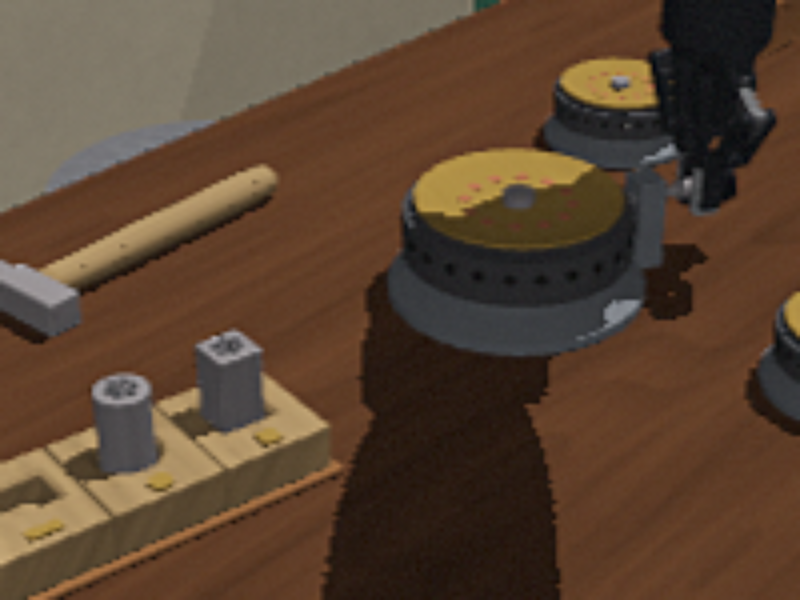

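The picture shows the square die home beside the round die, at about (237,230) in the side view. The gripper is holding the large table's plunger back, at about (355,182).

```bash
python3 -c "
from station import arm
print(arm.finish_job())"
```

```text
the job is handed in; nothing more can be done
None
```

The job is handed in: the square die is fully down and upright in its own pocket and released, and the gripper is holding the large indexing table's plunger back against its hard stop.

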